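Open the bench centrifuge by its hidden release groove

ROBOT

A 7-joint arm with a two-finger parallel gripper is mounted at the origin on a cart in front of the work surface, level with it; the furniture and walls round the work are solid. World frame = base frame: x ahead of the robot, y to its left, z up, the work surface at z = 0. Lengths are in mm, angles in rad, forces in N, time in s.
With the tool pointing down it reaches from about 400 to 875 mm from the base axis. Payload 4.4 kg.
Tool frame: the origin (TCP) lies between the finger pads; the fingertips stand 11 mm ahead of it and the grasp point (between the pads) lies 8 mm behind it; y points along the fingers, x is the direction in which the jaws open and shut, and the axes are right-handed (so a half turn about y gives the same grasp; the last joint's range is limited). The gripper opens to 85 mm and grips with 20 to 120 N. Pads are 22 mm wide; open, the fingers measure 114 mm over their backs; the gripper's body (76 mm by 85 mm) begins 54 mm behind the grasp point. The pads swing forward as they close: fully open they stand 13 mm farther back than shut.
Start: joints at [-1.196, 0.628, 0.038, 1.517, -0.027, 0.996, -0.02], TCP at [277.31, 587.892, 210.813] pointing down, gripper open.
Joint ranges: [-3.06, 3.06], [-0.37, 2.12], [-1.25, 1.32], [0.18, 2.47], [-1.1, 4.24], [0.23, 1.98], [-2.94, 2.94]. Speed limits (rad/s): [2.57, 2.57, 3.14, 3.14, 3.14, 3.14, 3.14].

INTERFACE

Orientations are given as [roll, pitch, yaw] about the fixed x, y, z axes, in that order (R = Rz(yaw) Ry(pitch) Rx(roll)).
In Python, from cell import * gives the robot as it stands.
- The arm moves only by the shell command python3 -m jog 'ROWS'. ROWS is JSON, a list of rows, each an object of numbers: "x", "y", "z": the shift along the tool's x, y, z in mm; "ax", "ay", "az": the turn, a rotation vector about the tool's x, y, z in rad; "grip": the finger opening in mm, from 0 to 85.4. In form: [{"x": .., "y": .., "z": .., "ax": .., "ay": .., "az": .., "grip": ..}, ...]. A call has 1 to 5 rows; each row is the pose to reach, as a shift and turn from the pose commanded when the call began, along the tool's axes at that moment; what a row does not reach only later rows make up. A row lasts 1/10 s, in which the tool goes at most 50 mm and 8.59 degrees, less where a joint would pass 70% of its speed; a pose out of reach is approached as far as the arm can. A call with a gripper value outside its range is refused whole. The fingers move at their own pace and stop on an object; the grip force is fixed at half the most. Time passes only in rows, so rows that repeat a pose let the fingers close. It gives the time, the measured TCP pose, the force and the opening at its end, in the units of the state.
- read_state(): the state, without advancing time (a new reading comes with each control period).
- get_image(name): name is "side" or "top" or "wrist"; returns a dict with "color" (480x640x3 uint8, red, green, blue), "vfov" (degrees; the focal length in pixels is half the picture's height over the tangent of half this angle, whatever the lens; pixels are square), "cx", "cy" (the principal point, pixels), "camera_from_world" (4x4, takes a point from world to camera coordinates). Camera axes: x right, y down, z forward; pixel columns grow to the right and rows downward; lengths in mm; the calibration is good to about 2 mm. The wrist camera is an equidistant fisheye: a pixel r from the principal point sees the ray r / f radians off the axis. A picture is of the moment at which its call begins. There is no depth.
- finish_job(): hands the job in, once; it reports no verdict.
The state is a dict: "clock": time; "qpos": joint angles; "qd": joint speeds; "tau": joint torques, N m; "eef_pos": TCP position; "tool_rot": TCP orientation; "force": force on the tool from outside, world axes, zero at the start; "torque": the same for the moment, N m; "width": finger opening in mm.
Only numpy, scipy, OpenCV 4.12 (cv2) and the standard library are available. Lean on these libraries where they do the work, as an engineer would, in place of code of your own. Each camera call takes 0.05 s, during which the arm holds its last target.

TASK

The round bench centrifuge has stopped and is to be opened for unloading, but it stands with its release out of sight, on the side turned away from the robot. With shut fingers feel gently along the outside of its rim for the release groove, press in the sprung tab inside the groove until the lid comes free, then draw back and leave the lid standing wide open by its own spring. Do not pry, push or grip the lid, do not shove the machine hard, and do not pick up or disturb anything else on the bench.

Things in the scene. Friction and masses are not known exactly. Their poses are not given: they have to be found in the camera images.
- rim_centre (a point): Point on the upright axis of a round bench centrifuge (white, clear domed lid with a grey ring), 58 mm above the bench, half-way up its rim. Its frame does not turn with the housing. The rim is an upright white cylinder, radius 92 mm, 44 to 70 mm above the bench, the outermost part of the machine; below it the housing narrows. The machine stands firm and the plain rim does not give.
- rim_far (a point): Point 92 mm from the axis towards +x, half-way up the rim: the middle of the search. One release groove, 46 mm wide, is cut into the rim's outer face, its middle anywhere up to 1.7 rad round the rim either way from here. It runs from 44 mm above the bench up and is open at the top, so shut fingers reaching straight down fit in. Its flat floor is the sprung release tab, white like the rim.
- lid_top (a point): Top of the lid's dome on the axis, 109 mm above the bench while shut. The lid is smaller than the rim: a ring of radius 72 mm up to 81 mm above the bench, then the dome (95 mm high at radius 64 mm). A flotation bath whose console is about 0.25 m high stands to the left of the work (y above 0.22, x up to 0.62): pass above or clear of it.
- release (a joint): How far the release tab is pressed in towards the axis, in m: 0 at rest, when its flat face lies 87 mm from the axis (5 mm behind the rim in the groove's middle, 2 mm behind its corners); 0.006 at its stop. It takes 1.5 N to start, 3.5 N at 0.004, 4.5 N at the stop, and springs back when let go. From about 0.004 on it lets go of the lid's catch.
- lid (a joint): Opening of the lid in rad: 0 shut and caught, 1.35 fully open. Once its catch is let go, a weak damped spring swings it up in about 2 s about a concealed hinge at its edge opposite the groove, so its groove-side edge rises, to 0.21 m above the bench. It leans softly (about 1 N) on anything in its way and goes on when that is gone.
- forceps_curved: Bystander, to be left alone: curved steel forceps lying flat, 126 mm long, 11 mm high; origin at the centre of its underside.
- cassette_b1: Bystander, to be left alone: tissue cassette with a wax block, 40 x 28 x 11 mm; origin at the centre of its underside.
- cassette_b2: Bystander, to be left alone: tissue cassette with a wax block, 40 x 28 x 11 mm; origin at the centre of its underside.
- mould_stack: Bystander, to be left alone: stack of steel base moulds, 30 x 39 x 22 mm; origin at the centre of its underside.
- beaker: Bystander, to be left alone: small beaker, 52 mm across, 65 mm high; origin at the centre of its underside.
- slide_rack: Bystander, to be left alone: wire slide rack, 25 x 103 x 64 mm; origin at the centre of its underside.
- tape_roll: Bystander, to be left alone: roll of tape lying flat, 98 mm across, 25 mm high; origin at the centre of its underside.

How it is judged:
By the outcome, as a careful person would: the job done as asked, in the order asked, and still so for the second after the job is handed in, with the robot touching nothing.
It also fails if it takes over 67 s, if anything falls off the work surface, if the arm or the gripper's body presses on something with over 40 N, if the wrist force passes 120 N, or if a joint passes its speed limit or range.

## Working session

There is one attempt and no reset: what is moved stays moved. The work goes in short steps, Python scripts to look and compute and a shell command to move; the robot and the scene stay as the last step left them, time stands still between calls to the robot, and variables do not carry over. Pictures are saved under pics/ and viewed, and the job is handed in when it is done.

```bash
ls; mkdir -p pics
python3 - <<'E'
from cell import *
import cv2
s=read_state(); print({k:s[k] for k in('clock','eef_pos','tool_rot','force','width')})
for n in('side','top','wrist'):
    d=get_image(n); cv2.imwrite(f'pics/{n}0.png',d['color'][:,:,::-1]); print(n,d['vfov'],d['cx'],d['cy'],d['camera_from_world'])
E
```

```text
pics
{'clock': 0.0, 'eef_pos': array([277.01219867, 587.27744761, 209.90266502]), 'tool_rot': array([-1.5708251 ,  0.00186363,  1.13001343]), 'force': array([-0.33806427,  0.42402735, -0.03152726]), 'width': 85.69367484715038}
side 48.31014833699838 323.530066594824 234.5989069799741 [[-6.69105411e-01 -7.43135682e-01 -6.87802181e-03  3.43933912e+02]
 [-4.37662913e-01  4.01509561e-01 -8.04513049e-01  3.48005078e+02]
 [ 6.00623945e-01 -5.35293779e-01 -5.93895148e-01  6.14426633e+02]
 [ 0.00000000e+00  0.00000000e+00  0.00000000e+00  1.00000000e+00]]
top 46.034115208386766 318.85958536407566 233.511001989049 [[ 6.43351031e-03 -9.99874900e-01  1.44497082e-02 -9.60902279e+01]
 [-9.88396497e-01 -8.55129933e-03 -1.51655001e-01  5.74367481e+02]
 [ 1.51759593e-01 -1.33063669e-02 -9.88327864e-01  1.09040421e+03]
 [ 0.00000000e+00  0.00000000e+00  0.00000000e+00  1.00000000e+00]]
wrist 65.70646984690485 322.0533003628465 237.15874944165267 [[ 4.26406113e-01  9.04526252e-01 -3.17590561e-03 -6.50197793e+02]
 [ 8.56217374e-01 -4.02495509e-01  3.23865981e-01 -4.31020365e+01]
 [ 2.91666994e-01 -1.40817700e-01 -9.46097638e-01  3.82448488e+02]
 [ 0.00000000e+00  0.00000000e+00  0.00000000e+00  1.00000000e+00]]
```

View pics/side0.png

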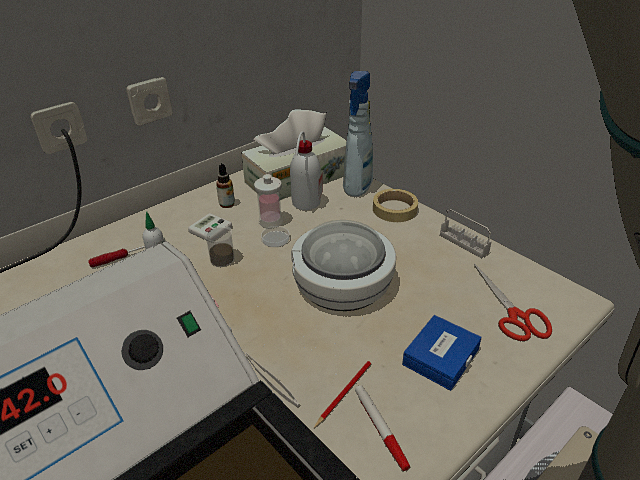

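View pics/top0.png

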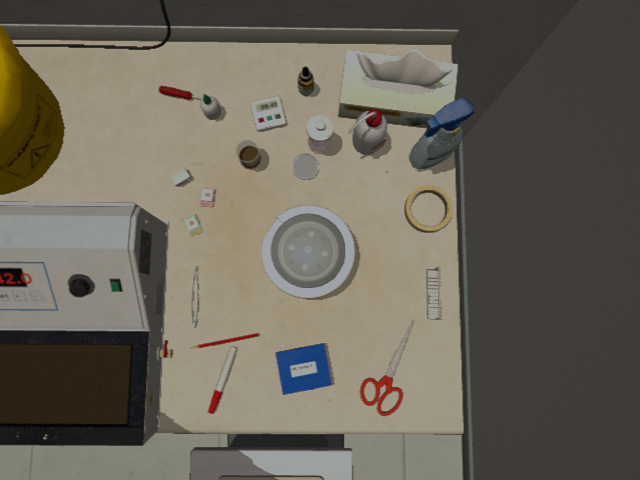

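View pics/wrist0.png

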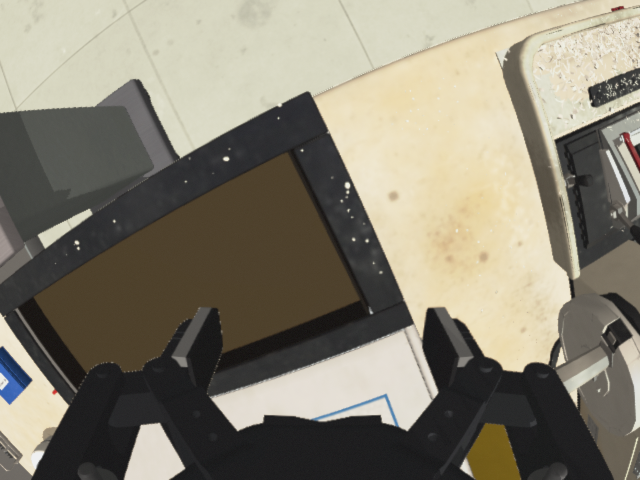

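Run:
```python
import cv2
a=cv2.imread('pics/side0.png')[205:320,275:415]; b=cv2.imread('pics/top0.png')[195:310,250:370]
cv2.imwrite('pics/zs.png',cv2.resize(a,None,fx=5,fy=5,interpolation=cv2.INTER_CUBIC)); cv2.imwrite('pics/zt.png',cv2.resize(b,None,fx=5,fy=5,interpolation=cv2.INTER_CUBIC))
```

```text
(no output)
```

View pics/zs.png

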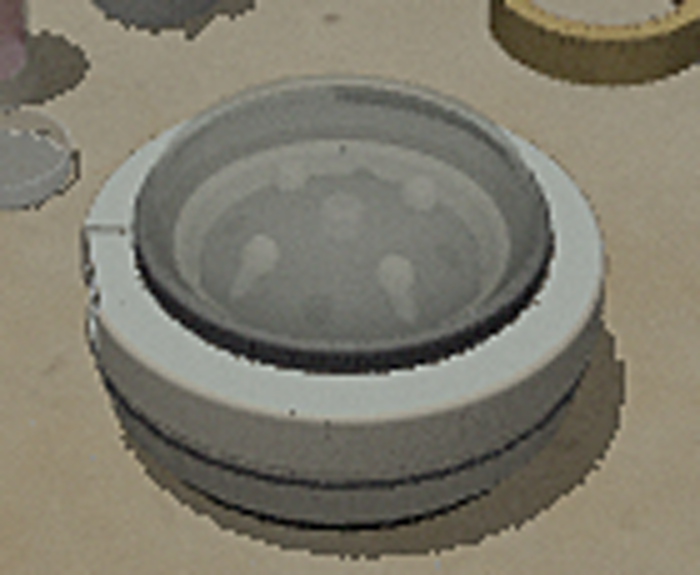

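View pics/zt.png

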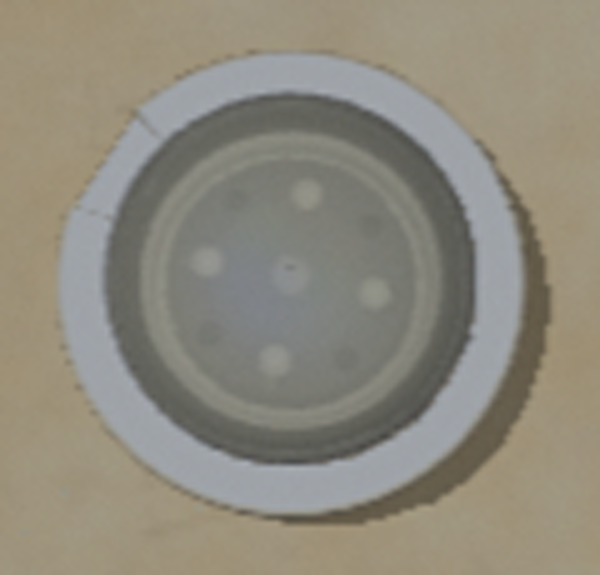

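```bash
cat > h.py <<'E'
import numpy as np,cv2
from cell import *
def ray(d,u,v,z):
    f=240/np.tan(np.radians(d['vfov'])/2);T=d['camera_from_world'];R=T[:3,:3];c=-R.T@T[:3,3]
    r=R.T@np.array([(u-d['cx'])/f,(v-d['cy'])/f,1]);return c+r*(z-c[2])/r[2]
def proj(d,P):
    f=240/np.tan(np.radians(d['vfov'])/2);T=d['camera_from_world'];p=T[:3,:3]@np.array(P)+T[:3,3];return p[:2]/p[2]*f+[d['cx'],d['cy']]
E
python3 - <<'E'
from h import *
d=get_image('top');im=d['color'].astype(int)
m=((im[:,:,2]>im[:,:,0]-2)&(im.sum(2)>380)).astype(np.uint8)
m[:200]=0;m[305:]=0;m[:,:255]=0;m[:,362:]=0
ys,xs=np.nonzero(m);h=cv2.convexHull(np.c_[xs,ys].astype(np.int32))[:,0]
P=np.array([ray(d,u,v,70)[:2] for u,v in h])
A=np.c_[2*P,np.ones(len(P))];s=np.linalg.lstsq(A,(P**2).sum(1),rcond=None)[0];c=s[:2]
print(c,np.sqrt(s[2]+c@c))
rr=np.hypot(*(P-c).T);k=rr>rr.max()-4
P2=P[k];s=np.linalg.lstsq(np.c_[2*P2,np.ones(len(P2))],(P2**2).sum(1),rcond=None)[0];c=s[:2];print(c,np.sqrt(s[2]+c@c),k.sum(),len(k))
for u,v in((135,110),(75,207),(291,283)):
    z=70 if u!=291 else 109
    p=ray(d,250+u/5-.4,195+v/5-.4,z);q=p[:2]-c;print(p,np.hypot(*q),np.arctan2(q[1],q[0]))
ds=get_image('side')
# side: rim-centre check, project circle
for a in (0.73,1.23,0.98,-0.8,2.5): print(a,proj(ds,[c[0]+92*np.cos(a),c[1]+92*np.sin(a),70]))
# top clutter
for n,u,v,z in(('blk1',181,177,11),('b2',207,197,11),('b3',193,225,11),('beaker',249,154,65),('forc',196,297,5),('lidglass',305,166,5),('mouth',320,130,80)): print(n,ray(d,u,v,z))
E
```

```text
[537.48536847 -70.07394857] 89.43523565241142
[537.48536847 -70.07394857] 89.43523565241142 41 41
[604.14696344  -7.9351191   70.        ] 91.1317857376775 0.7502980619569918
[565.30766877  14.86444018  70.        ] 89.37902593960625 1.2542519985384697
[531.27985293 -70.27175914 109.        ] 6.208667505324655 -3.109726871501267
0.73 [291.94420933 247.64063762]
1.23 [294.49286014 263.96355417]
0.98 [291.54183713 255.79760513]
-0.8 [345.87585823 220.65726546]
2.5 [351.10930133 286.08143183]
blk1 [697.41648103 197.2021555   11.        ]
b2 [655.16542885 141.36742544  11.        ]
b3 [595.76704965 168.07103848  11.        ]
beaker [732.55987542  50.12765043  65.        ]
forc [448.06980945 157.27812453   5.        ]
lidglass [725.52938469 -62.00693317   5.        ]
mouth [779.26220185 -92.21514653  80.        ]
```

```bash
python3 -m jog '[{"y":-45,"grip":0},{"y":-90,"grip":0},{"y":-120,"grip":0},{"y":-120,"grip":0}]'
cat > st.py <<'E'
from h import *
import sys
from scipy.spatial.transform import Rotation as Ro
s=read_state();R=Ro.from_euler('xyz',s['tool_rot']).as_matrix()
p=s['eef_pos']
print('t',round(s['clock'],2),'p',p.round(1),'rot',s['tool_rot'].round(3),'F',s['force'].round(2),'w',round(s['width'],1),'q',np.array(s['qpos']).round(2))
if len(sys.argv)>3:
    g=np.array([float(v) for v in sys.argv[1:4]]);print('tool shift',(R.T@(g-p)).round(1))
    if len(sys.argv)>4:
        Rg=Ro.from_euler('xyz',[-np.pi/2,0,float(sys.argv[4])]);print('turn',(Ro.from_matrix(R).inv()*Rg).as_rotvec().round(3))
E
python3 st.py 600 40 320 -0.57
python3 - <<'E'
from h import *
d=get_image('wrist');T=d['camera_from_world'];s=read_state()
from scipy.spatial.transform import Rotation as Ro
R=Ro.from_euler('xyz',s['tool_rot']).as_matrix()
print('cam in tool',R.T@(-T[:3,:3].T@T[:3,3]-s['eef_pos']),'fwd',R.T@T[2,:3])
cv2.imwrite('pics/w1.png',d['color'][:,:,::-1])
E
```

```text
t 0.25 p [277.2 587.6 210.4] rot [-1.571e+00  1.000e-03  1.130e+00] F [-0.04 -0.31  0.47] w 85.5 q [-1.2   0.63  0.04  1.52 -0.03  1.   -0.02]
tool shift [-357.6 -109.3 -525.6]
turn [ 1.0e-03  1.7e+00 -1.0e-03]
cam in tool [   1.64971865 -163.63618868   83.26696665] fwd [-0.00150484  0.94611246 -0.32383476]$[0]: bad value
```

View pics/w1.png

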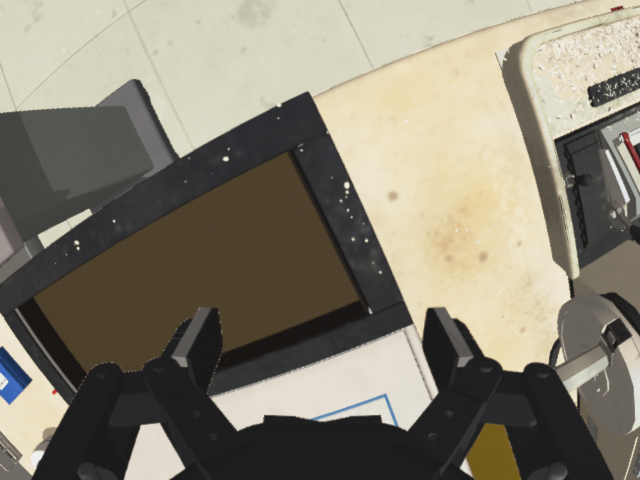

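```bash
python3 -m jog '[{"x":0,"y":-45,"z":0,"ax":0,"ay":0,"az":0,"grip":0},{"x":0,"y":-90,"z":0,"ax":0,"ay":0,"az":0,"grip":0},{"x":0,"y":-115,"z":0,"ax":0,"ay":0,"az":0,"grip":0},{"x":0,"y":-115,"z":0,"ax":0,"ay":0,"az":0,"grip":0}]'; 
python3 st.py 600 40 320 -0.57
```

```text
clock: 0.7
eef_pos: [278.4, 590.1, 330.6]
tool_rot: [-1.57, -0.009, 1.13]
force: [-0.6, -0.1, 0.8]
width: 28.4
t 0.7 p [278.4 590.1 330.6] rot [-1.57  -0.009  1.13 ] F [-0.56 -0.14  0.79] w 28.4 q [-1.2   0.53  0.05  1.35 -0.03  1.25 -0.02]
tool shift [-360.3    7.3 -525.6]
turn [-0.008  1.7    0.006]
```

```bash
python3 -m jog '[{"x":-26,"y":0,"z":-38,"ax":0,"ay":0.12,"az":0,"grip":0},{"x":-52,"y":0,"z":-76,"ax":0,"ay":0.24,"az":0,"grip":0},{"x":-78,"y":0,"z":-114,"ax":0,"ay":0.36,"az":0,"grip":0},{"x":-104,"y":0,"z":-152,"ax":0,"ay":0.48,"az":0,"grip":0},{"x":-130,"y":0,"z":-190,"ax":0,"ay":0.6,"az":0,"grip":0}]'; 
python3 st.py 600 40 320 -0.57
```

```text
clock: 1.2
eef_pos: [393.9, 387.1, 325.0]
tool_rot: [-1.571, 0.001, 0.525]
force: [0.4, 0.4, -0.3]
width: -0.3
t 1.2 p [393.9 387.1 325. ] rot [-1.571e+00  1.000e-03  5.250e-01] F [ 0.45  0.41 -0.31] w -0.3 q [-0.98  0.38  0.23  1.63 -0.09  1.14 -0.21]
tool shift [   4.3    5.1 -403.7]
turn [ 1.000e-03  1.095e+00 -1.000e-03]
```

```bash
python3 -m jog '[{"x":0,"y":0,"z":-45,"ax":0,"ay":0.13,"az":0,"grip":0},{"x":0,"y":0,"z":-90,"ax":0,"ay":0.26,"az":0,"grip":0},{"x":0,"y":0,"z":-135,"ax":0,"ay":0.39,"az":0,"grip":0},{"x":0,"y":0,"z":-180,"ax":0,"ay":0.52,"az":0,"grip":0},{"x":0,"y":0,"z":-225,"ax":0,"ay":0.65,"az":0,"grip":0}]'; 
python3 st.py 600 40 320 -0.57
```

```text
clock: 1.7
eef_pos: [507.5, 193.3, 325.1]
tool_rot: [-1.571, 0.001, -0.125]
force: [0.8, 0.5, -0.3]
width: -0.1
t 1.7 p [507.5 193.3 325.1] rot [-1.571e+00  1.000e-03 -1.250e-01] F [ 0.78  0.49 -0.34] w -0.1 q [-0.72  0.39  0.44  1.66 -0.18  1.14 -0.36]
tool shift [ 110.9    5.  -140.6]
turn [ 0.001  0.445 -0.001]
```

```bash
python3 st.py 650 -16 325 -1.12; python3 -m jog '[{"x":33,"y":0,"z":-38,"ax":0,"ay":0.13,"az":0,"grip":0},{"x":66,"y":0,"z":-76,"ax":0,"ay":0.26,"az":0,"grip":0},{"x":99,"y":0,"z":-114,"ax":0,"ay":0.4,"az":0,"grip":0},{"x":132,"y":0,"z":-152,"ax":0,"ay":0.53,"az":0,"grip":0},{"x":165,"y":0,"z":-190,"ax":0,"ay":0.66,"az":0,"grip":0}]'; 
python3 st.py 650 -16 200 -1.12
```

```text
t 1.7 p [507.5 193.3 325.1] rot [-1.571e+00  1.000e-03 -1.250e-01] F [ 0.78  0.49 -0.34] w -0.1 q [-0.72  0.39  0.44  1.66 -0.18  1.14 -0.36]
tool shift [ 167.5    0.  -189.9]
turn [ 0.001  0.995 -0.001]
clock: 2.2
eef_pos: [648.0, -13.4, 324.8]
tool_rot: [-1.572, 0.001, -0.785]
force: [2.3, 0.5, -0.2]
width: 0.2
t 2.2 p [648.  -13.4 324.8] rot [-1.572e+00  1.000e-03 -7.850e-01] F [ 2.33  0.46 -0.17] w 0.2 q [-0.36  0.6   0.61  1.37 -0.34  1.28 -0.52]
tool shift [  3.4 124.8  -0.3]
turn [ 0.001  0.335 -0.001]
```

```bash
python3 -m jog '[{"x":2,"y":40,"z":0,"ax":0,"ay":0.12,"az":0,"grip":0},{"x":3,"y":80,"z":0,"ax":0,"ay":0.24,"az":0,"grip":0},{"x":3,"y":125,"z":0,"ax":0,"ay":0.335,"az":0,"grip":0},{"x":3,"y":165,"z":0,"ax":0,"ay":0.335,"az":0,"grip":0},{"x":3,"y":175,"z":0,"ax":0,"ay":0.335,"az":0,"grip":0}]'; 
python3 st.py 648 -17 62 -1.12
python3 - <<'E'
from h import *
for n in('side','top','wrist'):
    d=get_image(n);cv2.imwrite(f'pics/{n}2.png',d['color'][:,:,::-1])
a=cv2.imread('pics/side2.png')[150:350,200:440];b=cv2.imread('pics/top2.png')[130:330,200:440]
cv2.imwrite('pics/c2.png',np.vstack([cv2.resize(a,None,fx=2.5,fy=1.5*5/3),cv2.resize(b,None,fx=2.5,fy=2.5)])[:1000])
cv2.imwrite('pics/c2.png',cv2.resize(np.hstack([a,b]),(800,333)))
E
python3 st.py
```

```text
clock: 2.7
eef_pos: [645.6, -13.1, 145.1]
tool_rot: [-1.58, 0.005, -1.115]
force: [-0.3, 0.5, -0.9]
width: -0.0
t 2.7 p [645.6 -13.1 145.1] rot [-1.58   0.005 -1.115] F [-0.29  0.47 -0.85] w -0.0 q [-0.36  0.78  0.61  1.59 -0.51  0.95 -0.7 ]
tool shift [ 5.  83.1  1.2]
turn [ 0.009  0.005 -0.005]
t 2.85 p [650.  -14.3 151.2] rot [-1.571 -0.    -1.115] F [0.17 0.02 0.12] w -0.2 q [-0.36  0.77  0.61  1.59 -0.51  0.95 -0.7 ]
```

View pics/c2.png

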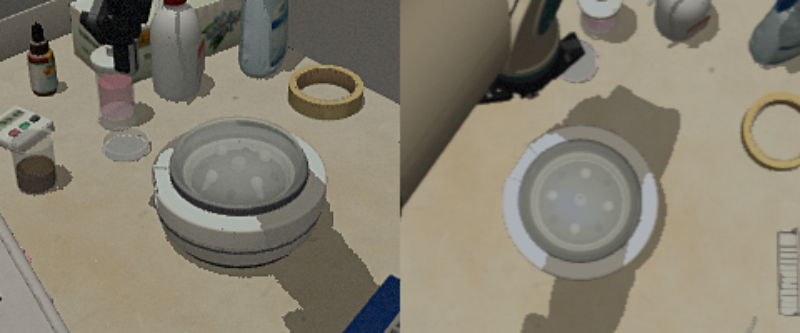

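View pics/wrist2.png

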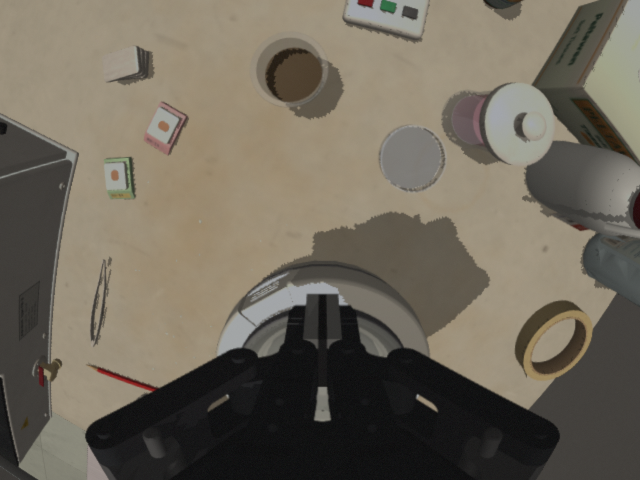

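```bash
python3 -m jog '[{"x":0,"y":30,"z":0,"ax":0,"ay":0,"az":0,"grip":0},{"x":0,"y":60,"z":0,"ax":0,"ay":0,"az":0,"grip":0},{"x":0,"y":80,"z":-5,"ax":0,"ay":0,"az":0,"grip":0},{"x":0,"y":88,"z":-10,"ax":0,"ay":0,"az":0,"grip":0},{"x":0,"y":88,"z":-10,"ax":0,"ay":0,"az":0,"grip":0}]'; python3 -m jog '[{"x":0,"y":0,"z":0,"ax":0,"ay":0,"az":0,"grip":0},{"x":0,"y":0,"z":0,"ax":0,"ay":0,"az":0,"grip":0},{"x":0,"y":0,"z":0,"ax":0,"ay":0,"az":0,"grip":0}]'
python3 -m jog '[{"x":0,"y":0,"z":-1,"ax":0,"ay":0,"az":0,"grip":0},{"x":0,"y":0,"z":-2,"ax":0,"ay":0,"az":0,"grip":0},{"x":0,"y":0,"z":-3,"ax":0,"ay":0,"az":0,"grip":0},{"x":0,"y":0,"z":-4,"ax":0,"ay":0,"az":0,"grip":0},{"x":0,"y":0,"z":-5,"ax":0,"ay":0,"az":0,"grip":0}]'
python3 - <<'E'
from h import *
for n in('side','wrist'):
    d=get_image(n);cv2.imwrite(f'pics/{n}3.png',d['color'][:,:,::-1])
E
```

```text
clock: 3.35
eef_pos: [640.9, -19.2, 63.9]
tool_rot: [-1.57, -0.001, -1.116]
force: [-0.1, 0.0, 0.7]
width: -0.0
clock: 3.65
eef_pos: [641.8, -18.3, 64.1]
tool_rot: [-1.569, -0.001, -1.115]
force: [-1.1, 0.1, 0.0]
width: 0.0
clock: 4.15
eef_pos: [636.1, -20.7, 62.7]
tool_rot: [-1.571, 0.0, -1.115]
force: [-0.4, 0.3, -0.0]
width: -0.0
```

View pics/wrist3.png

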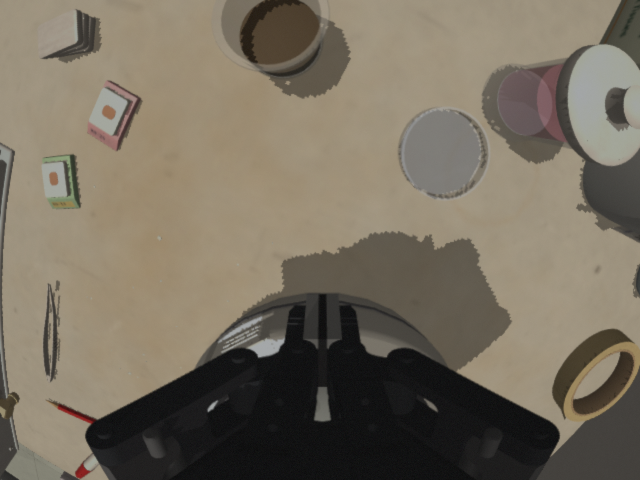

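View pics/side3.png

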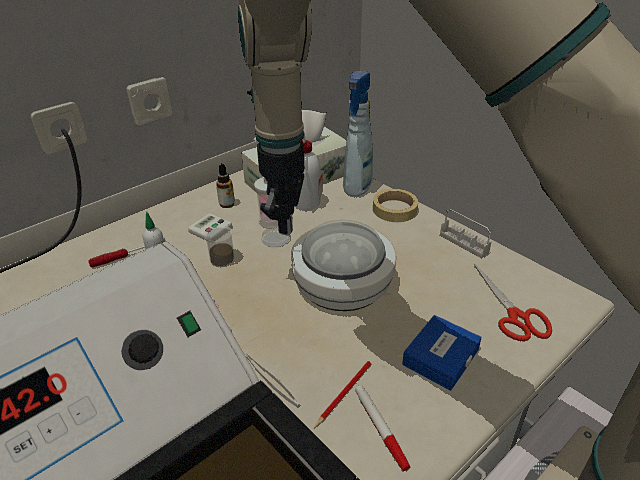

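```bash
python3 -m jog '[{"x":0,"y":0,"z":-1,"ax":0,"ay":0,"az":0,"grip":0},{"x":0,"y":0,"z":-2,"ax":0,"ay":0,"az":0,"grip":0},{"x":0,"y":0,"z":-3,"ax":0,"ay":0,"az":0,"grip":0},{"x":0,"y":0,"z":-4,"ax":0,"ay":0,"az":0,"grip":0},{"x":0,"y":0,"z":-4,"ax":0,"ay":0,"az":0,"grip":0}]'; python3 -m jog '[{"x":0,"y":0,"z":-1,"ax":0,"ay":0,"az":0,"grip":0},{"x":0,"y":0,"z":-1,"ax":0,"ay":0,"az":0,"grip":0}]';python3 -m jog '[{"x":0,"y":0,"z":-1,"ax":0,"ay":0,"az":0,"grip":0},{"x":0,"y":0,"z":-1,"ax":0,"ay":0,"az":0,"grip":0}]'
```

```text
clock: 4.75
eef_pos: [632.5, -22.5, 62.8]
tool_rot: [-1.571, 0.0, -1.115]
force: [-0.3, -0.1, -0.4]
width: 0.1
clock: 4.95
eef_pos: [631.6, -22.9, 62.8]
tool_rot: [-1.571, 0.0, -1.115]
force: [0.9, -0.4, 0.8]
width: -0.1
clock: 5.15
eef_pos: [630.7, -23.4, 62.8]
tool_rot: [-1.571, 0.0, -1.115]
force: [-0.5, -1.2, -0.2]
width: 0.1
```

Radius about 104, still free; single steps now.

```bash
for i in 1 2; do python3 -m jog '[{"x":0,"y":0,"z":-1,"ax":0,"ay":0,"az":0,"grip":0},{"x":0,"y":0,"z":-1,"ax":0,"ay":0,"az":0,"grip":0}]'; done
```

```text
clock: 5.35
eef_pos: [629.8, -23.8, 62.8]
tool_rot: [-1.571, 0.0, -1.115]
force: [0.6, -1.2, -0.1]
width: 0.0
clock: 5.55
eef_pos: [628.9, -24.2, 62.8]
tool_rot: [-1.571, 0.0, -1.115]
force: [0.1, 0.7, 0.7]
width: -0.2
```

```bash
python3 -m jog '[{"x":0,"y":0,"z":-1,"ax":0,"ay":0,"az":0,"grip":0},{"x":0,"y":0,"z":-1,"ax":0,"ay":0,"az":0,"grip":0}]'; python3 st.py
```

```text
clock: 5.75
eef_pos: [628.0, -24.7, 62.8]
tool_rot: [-1.571, 0.0, -1.115]
force: [-0.5, 0.6, 0.3]
width: 0.1
t 5.75 p [628.  -24.7  62.8] rot [-1.571  0.    -1.115] F [-0.54  0.56  0.28] w 0.1 q [-0.31  0.85  0.53  1.71 -0.59  0.75 -0.6 ]
```

```bash
python3 -m jog '[{"x":0,"y":0,"z":-1,"ax":0,"ay":0,"az":0,"grip":0},{"x":0,"y":0,"z":-1,"ax":0,"ay":0,"az":0,"grip":0}]'; python3 st.py
```

```text
clock: 5.95
eef_pos: [627.1, -25.2, 62.8]
tool_rot: [-1.571, 0.0, -1.115]
force: [0.5, 0.3, 0.2]
width: -0.2
t 5.95 p [627.1 -25.2  62.8] rot [-1.571  0.    -1.115] F [0.49 0.28 0.19] w -0.2 q [-0.31  0.85  0.53  1.71 -0.59  0.75 -0.6 ]
```

```bash
python3 -m jog '[{"x":0,"y":0,"z":-1,"ax":0,"ay":0,"az":0,"grip":0},{"x":0,"y":0,"z":-1,"ax":0,"ay":0,"az":0,"grip":0}]'
```

```text
clock: 6.15
eef_pos: [626.2, -25.6, 62.8]
tool_rot: [-1.571, 0.0, -1.115]
force: [-0.5, -0.6, -0.3]
width: -0.2
```

```bash
python3 -m jog '[{"x":0,"y":0,"z":-1,"ax":0,"ay":0,"az":0,"grip":0},{"x":0,"y":0,"z":-1,"ax":0,"ay":0,"az":0,"grip":0}]'
python3 - <<'E'
from h import *
for n in('side','wrist'):
    d=get_image(n);cv2.imwrite(f'pics/{n}4.png',d['color'][:,:,::-1])
a=cv2.imread('pics/side4.png')[170:330,240:420];b=cv2.imread('pics/wrist4.png')[240:400,220:400]
cv2.imwrite('pics/c4.png',cv2.resize(np.hstack([a,b]),(800,356)))
E
```

```text
clock: 6.35
eef_pos: [625.3, -26.0, 62.8]
tool_rot: [-1.571, 0.0, -1.115]
force: [-0.3, 0.7, 0.3]
width: -0.0
```

View pics/c4.png

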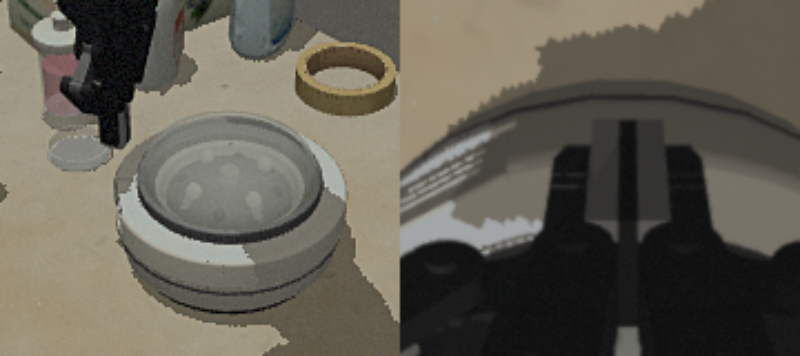

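```bash
cat >> h.py <<'E'
def projw(d,P):
    f=240/np.tan(np.radians(d['vfov'])/2);T=d['camera_from_world'];p=T[:3,:3]@np.array(P)+T[:3,3]
    th=np.arctan2(np.hypot(p[0],p[1]),p[2]);return np.array([d['cx'],d['cy']])+f*th*p[:2]/np.hypot(p[0],p[1])
E
python3 - <<'E'
from h import *
from scipy.spatial.transform import Rotation as Ro
d=get_image('wrist');im=d['color'][:,:,::-1].copy();s=read_state()
c=np.array([537.5,-70])
for z,r,col in((70,92,(0,0,255)),(44,92,(0,255,0)),(81,72,(255,0,0))):
    for a in np.arange(-.6,1.6,.05):
        u,v=projw(d,[c[0]+r*np.cos(a),c[1]+r*np.sin(a),z]);cv2.circle(im,(int(u),int(v)),1,col,-1)
R=Ro.from_euler('xyz',s['tool_rot']).as_matrix()
for q in((0,11,11),(0,11,-11),(14,11,11),(-14,11,11),(0,0,0)):
    u,v=projw(d,s['eef_pos']+R@np.array(q));print(q,u,v);cv2.circle(im,(int(u),int(v)),2,(255,0,255),-1)
cv2.imwrite('pics/w5.png',cv2.resize(im[200:400,170:470],(800,533)))
E
```

```text
(0, 11, 11) 323.3867250270134 262.81845955214584
(0, 11, -11) 323.318206206083 300.6877527119656
(14, 11, 11) 350.7815905643747 262.7606109725048
(-14, 11, 11) 295.972579123079 262.7833566592095
(0, 0, 0) 323.4502993076824 291.898770188622
```

View pics/w5.png

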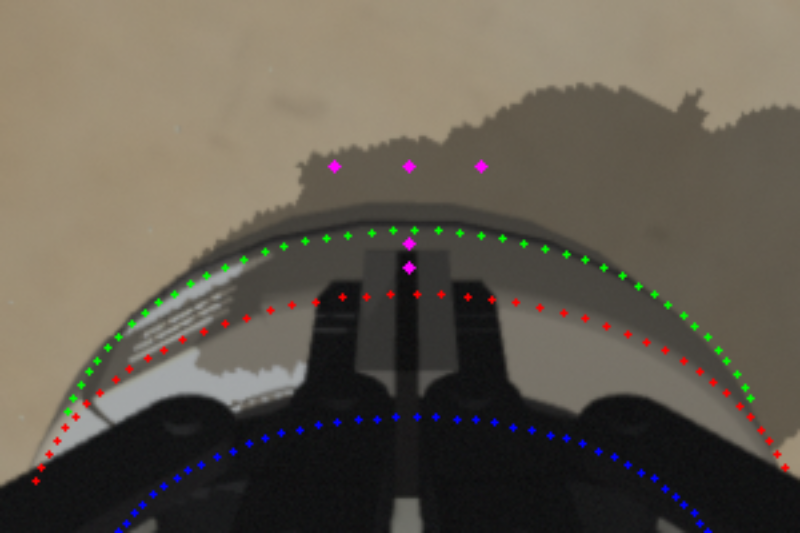

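Run:
```python
from h import *
from scipy.spatial.transform import Rotation as Ro
d=get_image('side');im=d['color'][:,:,::-1].copy();s=read_state()
im=cv2.resize(im[170:330,220:420],(800,640),interpolation=cv2.INTER_CUBIC)
R=Ro.from_euler('xyz',s['tool_rot']).as_matrix()
def dot(P,c):
    u,v=proj(d,P);cv2.circle(im,(int((u-220+.5)*4),int((v-170+.5)*4)),2,c,-1)
for x in(-10,10):
  for z in(-11,11):
    for y in (11,-20): dot(s['eef_pos']+R@np.array([x,y,z]),(255,0,255) if y==11 else (255,255,0))
for a in np.arange(0,6.3,.1):
    for z in(70,44): dot([537.5+92*np.cos(a),-70+92*np.sin(a),z],(0,0,255) if z==70 else (0,255,0))
cv2.imwrite('pics/s5.png',im[:600])
```

```text
(no output)
```

View pics/s5.png

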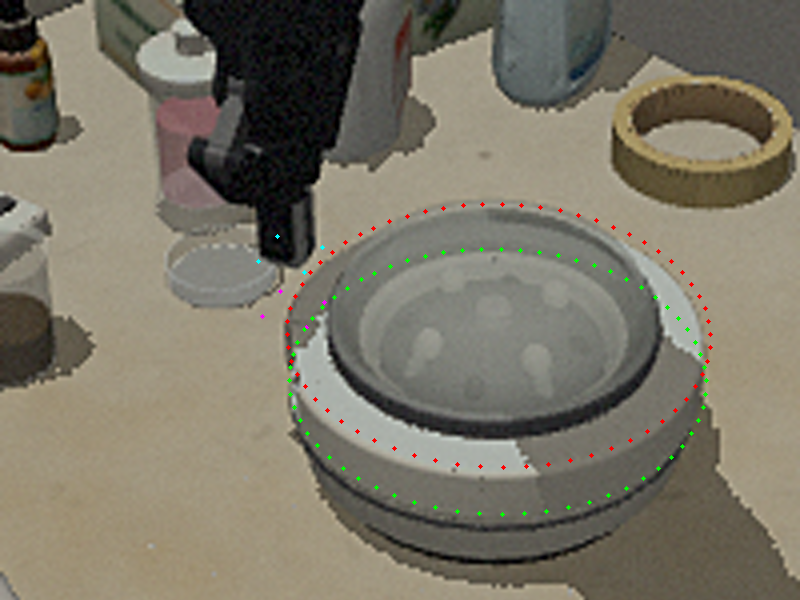

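Run:
```python
from h import *
from scipy.spatial.transform import Rotation as Ro
s=read_state();R=Ro.from_euler('xyz',s['tool_rot']).as_matrix()
d=get_image('side');w=get_image('wrist')
f=240/np.tan(np.radians(w['vfov'])/2);T=w['camera_from_world'];
def wr(u,v):
    q=np.array([u-w['cx'],v-w['cy']]);r=np.hypot(*q);th=r/f;k=np.r_[q/r*np.sin(th),np.cos(th)]
    return -T[:3,:3].T@T[:3,3],T[:3,:3].T@k
o,k=wr(323,293.75)
for t in range(120,230,10):
    P=o+k*t;print(t,P.round(0),'tool',(R.T@(P-s['eef_pos'])).round(1),'side px zoom',((proj(d,P)-[220,170])*4).round(0))
```

```text
120 [651. -13. 120.] tool [ -0.5 -57.4  29.1] side px zoom [225. 170.]
130 [647. -15. 111.] tool [ -0.5 -48.6  24.5] side px zoom [235. 189.]
140 [643. -17. 103.] tool [ -0.4 -39.7  19.8] side px zoom [246. 207.]
150 [639. -19.  94.] tool [ -0.4 -30.9  15.2] side px zoom [256. 226.]
160 [635. -21.  85.] tool [ -0.3 -22.   10.5] side px zoom [267. 244.]
170 [631. -23.  76.] tool [ -0.3 -13.1   5.9] side px zoom [277. 262.]
180 [626. -25.  67.] tool [-0.3 -4.3  1.3] side px zoom [287. 280.]
190 [622. -27.  58.] tool [-0.2  4.6 -3.4] side px zoom [298. 298.]
200 [618. -29.  49.] tool [-0.2 13.4 -8. ] side px zoom [308. 316.]
210 [614. -31.  41.] tool [ -0.2  22.3 -12.7] side px zoom [318. 333.]
220 [610. -33.  32.] tool [ -0.1  31.1 -17.3] side px zoom [328. 351.]
```

```bash
python3 -m jog '[{"x":0,"y":0,"z":8,"ax":0,"ay":0,"az":0,"grip":0},{"x":0,"y":0,"z":17,"ax":0,"ay":0,"az":0,"grip":0},{"x":0,"y":10,"z":17,"ax":0,"ay":0,"az":0,"grip":0},{"x":0,"y":20,"z":17,"ax":0,"ay":0,"az":0,"grip":0},{"x":0,"y":20,"z":17,"ax":0,"ay":0,"az":0,"grip":0}]'
cat > v.py <<'E'
from h import *
import sys
from scipy.spatial.transform import Rotation as Ro
s=read_state();R=Ro.from_euler('xyz',s['tool_rot']).as_matrix();n=sys.argv[1]
d=get_image('side');w=get_image('wrist')
A=cv2.resize(d['color'][170:330,240:380,::-1],None,fx=3.5,fy=3.5,interpolation=cv2.INTER_CUBIC)
B=cv2.resize(w['color'][220:380,230:420,::-1],None,fx=3.5/1.6,fy=3.5,interpolation=cv2.INTER_CUBIC)
B=cv2.resize(w['color'][220:400,230:330+60,::-1],(300,560*300//300),interpolation=cv2.INTER_CUBIC)
B=cv2.resize(w['color'][180:460,250:395,::-1],(290,560),interpolation=cv2.INTER_CUBIC)
cv2.imwrite(f'pics/v{n}.png',np.hstack([A,B]))
E
python3 v.py 1; python3 st.py
```

```text
clock: 7.15
eef_pos: [638.8, -18.2, 40.5]
tool_rot: [-1.574, 0.002, -1.115]
force: [0.2, 0.6, 0.0]
width: 0.1
t 7.25 p [639.9 -18.7  42. ] rot [-1.572e+00  1.000e-03 -1.116e+00] F [0.19 0.43 0.39] w 0.1 q [-0.31  0.89  0.52  1.68 -0.6   0.74 -0.61]
```

View pics/v1.png

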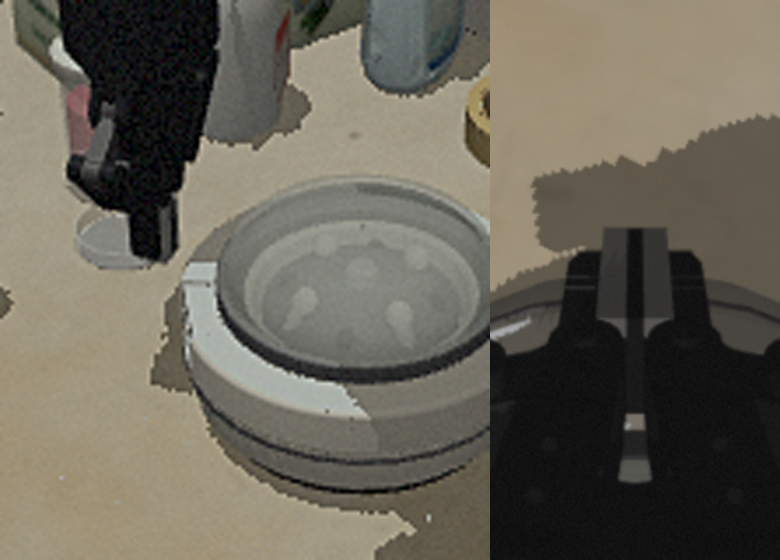

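```bash
cat > tri.py <<'E'
from h import *
import sys
from scipy.spatial.transform import Rotation as Ro
s=read_state();R=Ro.from_euler('xyz',s['tool_rot']).as_matrix()
d=get_image('side');w=get_image('wrist')
f=240/np.tan(np.radians(w['vfov'])/2);T=w['camera_from_world']
def wr(u,v):
    q=np.array([u-w['cx'],v-w['cy']]);r=np.hypot(*q);th=r/f;k=np.r_[q/r*np.sin(th),np.cos(th)]
    return -T[:3,:3].T@T[:3,3],T[:3,:3].T@k
a=[float(x) for x in sys.argv[1:]]
o,k=wr(*a[:2]);p0=ray(d,*a[2:],0);p1=ray(d,*a[2:],100);m=(p1-p0)/np.linalg.norm(p1-p0)
t=np.linalg.lstsq(np.c_[k,-m],p0-o,rcond=None)[0];A=o+k*t[0];B=p0+m*t[1]
print(A.round(1),B.round(1),'gap',np.linalg.norm(A-B).round(1),'tool',(R.T@((A+B)/2-s['eef_pos'])).round(1))
E
# wrist: left and right outer tip corners
python3 tri.py 305 294 279 243; python3 tri.py 340.5 294 280 243;python3 tri.py 322 294 281 244
```

```text
[643.6  -7.9  59.3] [643.4  -8.4  59.4] gap 0.5 tool [ -7.9 -17.3   7.8]
[648.5 -23.6  54.4] [651.  -16.1  51.2] gap 8.5 tool [  5.  -10.    7.7]
[644.6 -15.9  53.9] [645.3 -14.1  53.2] gap 2.1 tool [ -1.5 -10.4   5.2]
```

```bash
python3 -m jog '[{"x":0,"y":2,"z":-2,"ax":0,"ay":0,"az":0,"grip":0},{"x":0,"y":4,"z":-4,"ax":0,"ay":0,"az":0,"grip":0},{"x":0,"y":5,"z":-6,"ax":0,"ay":0,"az":0,"grip":0},{"x":0,"y":5,"z":-8,"ax":0,"ay":0,"az":0,"grip":0},{"x":0,"y":5,"z":-8,"ax":0,"ay":0,"az":0,"grip":0}]';  python3 -m jog '[{"x":0,"y":0,"z":-1,"ax":0,"ay":0,"az":0,"grip":0},{"x":0,"y":0,"z":-2,"ax":0,"ay":0,"az":0,"grip":0},{"x":0,"y":0,"z":-2,"ax":0,"ay":0,"az":0,"grip":0}]'; python3 -m jog '[{"x":0,"y":0,"z":-1,"ax":0,"ay":0,"az":0,"grip":0},{"x":0,"y":0,"z":-1,"ax":0,"ay":0,"az":0,"grip":0}]'
```

```text
clock: 8.05
eef_pos: [633.1, -22.3, 37.8]
tool_rot: [-1.571, 0.0, -1.115]
force: [-0.1, -0.7, 0.4]
width: 0.1
clock: 8.35
eef_pos: [631.6, -22.9, 37.8]
tool_rot: [-1.571, 0.0, -1.115]
force: [0.4, 0.0, 0.7]
width: 0.2
clock: 8.55
eef_pos: [630.7, -23.3, 37.8]
tool_rot: [-1.571, 0.0, -1.115]
force: [0.7, -1.1, 0.2]
width: 0.0
```

```bash
python3 -m jog '[{"x":0,"y":0,"z":-1,"ax":0,"ay":0,"az":0,"grip":0},{"x":0,"y":0,"z":-1,"ax":0,"ay":0,"az":0,"grip":0}]';python3 -m jog '[{"x":0,"y":0,"z":-1,"ax":0,"ay":0,"az":0,"grip":0},{"x":0,"y":0,"z":-1,"ax":0,"ay":0,"az":0,"grip":0}]'; python3 st.py
```

```text
clock: 8.75
eef_pos: [630.3, -23.5, 37.9]
tool_rot: [-1.57, -0.0, -1.115]
force: [1.5, 0.2, -0.4]
width: -0.0
clock: 8.95
eef_pos: [630.3, -23.5, 37.9]
tool_rot: [-1.569, -0.001, -1.115]
force: [4.3, 1.0, -2.9]
width: -0.2
t 8.95 p [630.3 -23.5  37.9] rot [-1.569e+00 -1.000e-03 -1.115e+00] F [ 4.32  1.03 -2.9 ] w -0.2 q [-0.3   0.88  0.51  1.71 -0.61  0.71 -0.59]
```

```bash
python3 -m jog '[{"x":0,"y":0,"z":6,"ax":0,"ay":0,"az":0,"grip":0},{"x":0,"y":0,"z":12,"ax":0,"ay":0,"az":0,"grip":0},{"x":0,"y":0,"z":12,"ax":0,"ay":0,"az":0,"grip":0}]'
python3 - <<'E'
import numpy as np
a=1.0;print(537.5+113*np.cos(a),-70+113*np.sin(a))
E
python3 st.py 598.6 25.1 38 -0.571
```

```text
clock: 9.25
eef_pos: [640.3, -18.4, 37.7]
tool_rot: [-1.571, 0.0, -1.114]
force: [-0.6, -0.4, -0.0]
width: 0.2
598.5541605630998 25.086221283292303
t 9.25 p [640.3 -18.4  37.7] rot [-1.571  0.    -1.114] F [-0.6  -0.42 -0.05] w 0.2 q [-0.31  0.89  0.51  1.68 -0.61  0.73 -0.6 ]
tool shift [-57.4  -0.3 -18.2]
turn [ 0.    -0.543 -0.   ]
```

```bash
python3 -m jog '[{"x":-13,"y":0,"z":0,"ax":0,"ay":-0.12,"az":0,"grip":0},{"x":-26,"y":0,"z":-3,"ax":0,"ay":-0.25,"az":0,"grip":0},{"x":-39,"y":0,"z":-8,"ax":0,"ay":-0.38,"az":0,"grip":0},{"x":-50,"y":0,"z":-13,"ax":0,"ay":-0.48,"az":0,"grip":0},{"x":-57,"y":0,"z":-18,"ax":0,"ay":-0.54,"az":0,"grip":0}]';python3 -m jog '[{"x":0,"y":0,"z":0,"ax":0,"ay":0,"az":0,"grip":0},{"x":0,"y":0,"z":0,"ax":0,"ay":0,"az":0,"grip":0}]'; python3 st.py 598.6 25.1 38 -0.571; python3 v.py 2
```

```text
clock: 9.75
eef_pos: [597.5, 25.1, 37.7]
tool_rot: [-1.571, 0.001, -0.571]
force: [-0.2, -0.5, 0.0]
width: 0.4
clock: 9.95
eef_pos: [598.8, 23.9, 37.9]
tool_rot: [-1.571, -0.0, -0.577]
force: [0.7, -0.2, -0.6]
width: -0.4
t 9.95 p [598.8  23.9  37.9] rot [-1.571 -0.    -0.577] F [ 0.67 -0.17 -0.62] w -0.4 q [-0.31  0.82  0.36  1.8  -0.47  0.61 -0.24]
tool shift [-0.8 -0.1  0.9]
turn [ 0.    -0.006  0.   ]
```

View pics/v2.png

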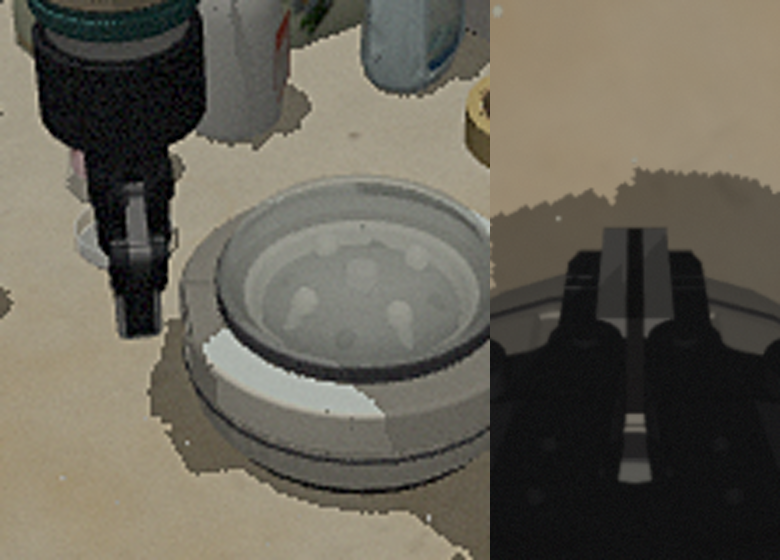

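```bash
python3 -m jog '[{"x":0,"y":0,"z":-2,"ax":0,"ay":0,"az":0,"grip":0},{"x":0,"y":0,"z":-4,"ax":0,"ay":0,"az":0,"grip":0},{"x":0,"y":0,"z":-6,"ax":0,"ay":0,"az":0,"grip":0},{"x":0,"y":0,"z":-7,"ax":0,"ay":0,"az":0,"grip":0},{"x":0,"y":0,"z":-7,"ax":0,"ay":0,"az":0,"grip":0}]'; for i in 1 2; do python3 -m jog '[{"x":0,"y":0,"z":-1,"ax":0,"ay":0,"az":0,"grip":0},{"x":0,"y":0,"z":-1,"ax":0,"ay":0,"az":0,"grip":0}]'; done
```

```text
clock: 10.55
eef_pos: [594.7, 18.2, 37.8]
tool_rot: [-1.571, 0.0, -0.576]
force: [0.2, -0.5, 0.1]
width: 0.1
clock: 10.75
eef_pos: [594.2, 17.6, 37.8]
tool_rot: [-1.571, 0.0, -0.575]
force: [-0.4, -0.2, 0.1]
width: 0.4
clock: 10.95
eef_pos: [593.6, 16.7, 37.8]
tool_rot: [-1.571, 0.0, -0.575]
force: [-0.2, 0.1, -0.5]
width: -0.5
```

```bash
python3 -m jog '[{"x":0,"y":0,"z":-1,"ax":0,"ay":0,"az":0,"grip":0},{"x":0,"y":0,"z":-1,"ax":0,"ay":0,"az":0,"grip":0}]'
```

```text
clock: 11.15
eef_pos: [593.0, 15.8, 37.8]
tool_rot: [-1.571, 0.0, -0.575]
force: [0.1, 0.7, 0.7]
width: 0.0
```

```bash
python3 -m jog '[{"x":0,"y":0,"z":-1,"ax":0,"ay":0,"az":0,"grip":0},{"x":0,"y":0,"z":-1,"ax":0,"ay":0,"az":0,"grip":0}]'
```

```text
clock: 11.35
eef_pos: [592.5, 15.0, 37.8]
tool_rot: [-1.571, 0.0, -0.575]
force: [-0.3, -0.6, -0.8]
width: 0.1
```

```bash
for i in 1 2; do python3 -m jog '[{"x":0,"y":0,"z":-1,"ax":0,"ay":0,"az":0,"grip":0},{"x":0,"y":0,"z":-1,"ax":0,"ay":0,"az":0,"grip":0}]';done
```

```text
clock: 11.55
eef_pos: [591.9, 14.2, 37.8]
tool_rot: [-1.571, 0.0, -0.575]
force: [0.1, -0.3, 0.3]
width: -0.2
clock: 11.75
eef_pos: [591.5, 13.4, 37.8]
tool_rot: [-1.571, 0.0, -0.575]
force: [0.5, 0.3, 0.4]
width: -0.2
```

```bash
for i in 1 2; do python3 -m jog '[{"x":0,"y":0,"z":-1,"ax":0,"ay":0,"az":0,"grip":0},{"x":0,"y":0,"z":-1,"ax":0,"ay":0,"az":0,"grip":0}]';done
```

```text
clock: 11.95
eef_pos: [591.3, 13.2, 37.9]
tool_rot: [-1.57, -0.0, -0.575]
force: [0.6, 1.0, -0.1]
width: 0.2
clock: 12.15
eef_pos: [590.7, 12.3, 37.9]
tool_rot: [-1.57, -0.0, -0.575]
force: [1.3, 2.0, 0.8]
width: -0.1
```

```bash
for i in 1 2 3; do python3 -m jog '[{"x":0,"y":0,"z":-1,"ax":0,"ay":0,"az":0,"grip":0},{"x":0,"y":0,"z":-1,"ax":0,"ay":0,"az":0,"grip":0}]';done
```

```text
clock: 12.35
eef_pos: [590.1, 11.3, 37.9]
tool_rot: [-1.57, -0.0, -0.575]
force: [1.8, 3.4, 0.2]
width: 0.5
clock: 12.55
eef_pos: [589.5, 10.4, 37.9]
tool_rot: [-1.57, -0.0, -0.575]
force: [1.4, 3.1, 0.2]
width: 0.0
clock: 12.75
eef_pos: [588.8, 9.3, 37.9]
tool_rot: [-1.571, -0.0, -0.575]
force: [2.9, 2.8, 0.6]
width: -0.0
```

```bash
for i in 1 2; do python3 -m jog '[{"x":0,"y":0,"z":-1,"ax":0,"ay":0,"az":0,"grip":0},{"x":0,"y":0,"z":-1,"ax":0,"ay":0,"az":0,"grip":0}]';done; python3 v.py 3
```

```text
clock: 12.95
eef_pos: [588.3, 8.5, 37.9]
tool_rot: [-1.57, -0.0, -0.575]
force: [2.4, 3.8, 1.1]
width: 0.0
clock: 13.15
eef_pos: [588.1, 8.1, 37.9]
tool_rot: [-1.57, -0.0, -0.575]
force: [3.3, 4.9, 0.9]
width: -0.1
```

View pics/v3.png

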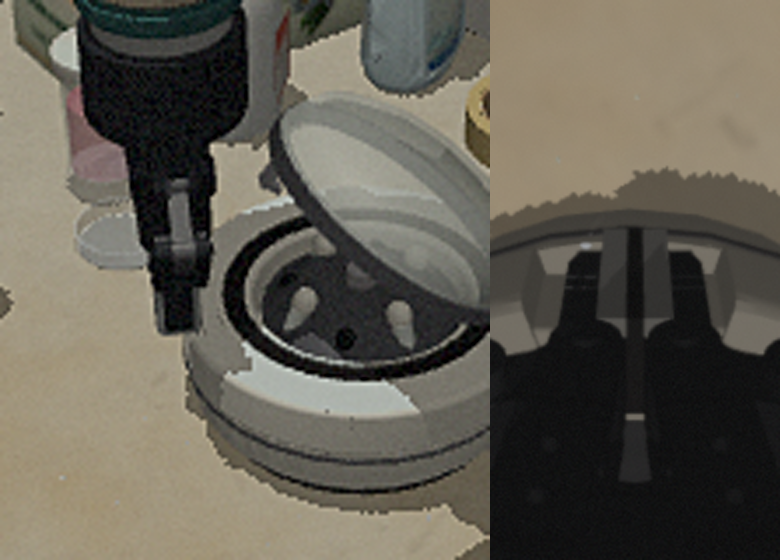

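```bash
python3 -m jog '[{"x":0,"y":0,"z":5,"ax":0,"ay":0,"az":0,"grip":0},{"x":0,"y":0,"z":15,"ax":0,"ay":0,"az":0,"grip":0},{"x":0,"y":0,"z":28,"ax":0,"ay":0,"az":0,"grip":0},{"x":0,"y":0,"z":42,"ax":0,"ay":0,"az":0,"grip":0},{"x":0,"y":0,"z":55,"ax":0,"ay":0,"az":0,"grip":0}]'; python3 -m jog '[{"x":0,"y":-5,"z":12,"ax":0,"ay":0,"az":0,"grip":0},{"x":0,"y":-20,"z":20,"ax":0,"ay":0,"az":0,"grip":0},{"x":0,"y":-30,"z":20,"ax":0,"ay":0,"az":0,"grip":0},{"x":0,"y":-30,"z":20,"ax":0,"ay":0,"az":0,"grip":0},{"x":0,"y":-30,"z":20,"ax":0,"ay":0,"az":0,"grip":0}]'; python3 -m jog '[{"x":0,"y":0,"z":0,"ax":0,"ay":0,"az":0,"grip":0},{"x":0,"y":0,"z":0,"ax":0,"ay":0,"az":0,"grip":0},{"x":0,"y":0,"z":0,"ax":0,"ay":0,"az":0,"grip":0},{"x":0,"y":0,"z":0,"ax":0,"ay":0,"az":0,"grip":0},{"x":0,"y":0,"z":0,"ax":0,"ay":0,"az":0,"grip":0}]'; python3 -c "
from h import *
d=get_image('side');cv2.imwrite('pics/e1.png',d['color'][:,:,::-1])
d=get_image('top');cv2.imwrite('pics/e1t.png',d['color'][:,:,::-1])"
```

```text
clock: 13.75
eef_pos: [618.1, 55.0, 37.6]
tool_rot: [-1.571, 0.0, -0.574]
force: [-0.3, -0.1, 0.2]
width: 0.1
clock: 14.25
eef_pos: [628.3, 70.0, 68.0]
tool_rot: [-1.571, -0.0, -0.576]
force: [-0.3, 0.8, -0.5]
width: -0.1
clock: 14.75
eef_pos: [628.4, 70.4, 67.6]
tool_rot: [-1.571, 0.0, -0.575]
force: [0.2, -0.8, -0.6]
width: 0.0
```

View pics/e1.png

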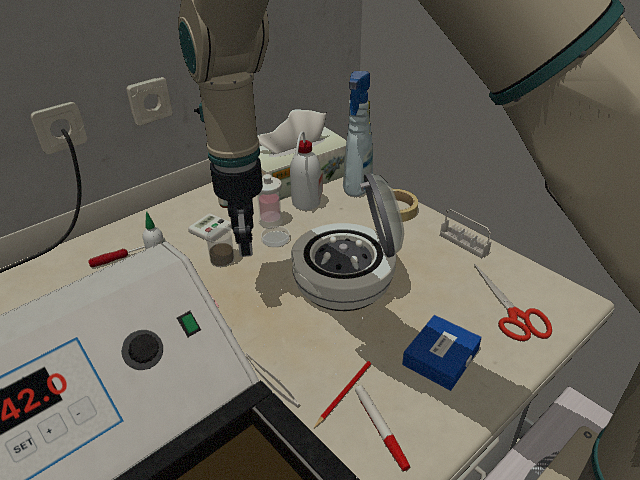

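View pics/e1t.png

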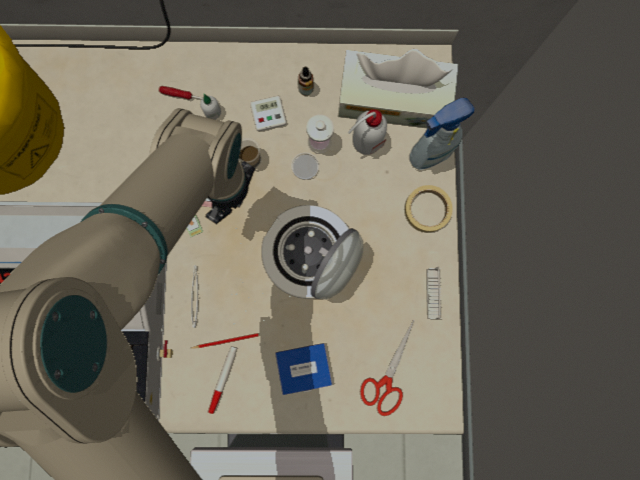

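```bash
for i in 1 2; do python3 -m jog '[{"x":0,"y":-20,"z":0,"ax":0,"ay":0,"az":0,"grip":0},{"x":0,"y":-30,"z":0,"ax":0,"ay":0,"az":0,"grip":0},{"x":0,"y":-30,"z":0,"ax":0,"ay":0,"az":0,"grip":0},{"x":0,"y":-30,"z":0,"ax":0,"ay":0,"az":0,"grip":0},{"x":0,"y":-30,"z":0,"ax":0,"ay":0,"az":0,"grip":0}]'; done; python3 -c "
from h import *
d=get_image('side')['color'];cv2.imwrite('pics/e2.png',cv2.resize(np.hstack([d[150:320,200:420],cv2.imread('pics/e1.png')[150:320,200:420,::-1]])[:,:,::-1],(800,309)))"; python3 st.py
```

```text
clock: 15.35
eef_pos: [627.9, 70.7, 97.1]
tool_rot: [-1.571, 0.001, -0.575]
force: [-0.3, -0.7, -0.3]
width: -0.1
clock: 15.85
eef_pos: [627.9, 70.6, 127.0]
tool_rot: [-1.572, 0.001, -0.575]
force: [0.5, 0.0, -1.0]
width: 0.2
t 15.9 p [627.9  70.6 127. ] rot [-1.572e+00  1.000e-03 -5.750e-01] F [0.87 0.63 0.85] w 0.1 q [-0.42  0.74  0.45  1.66 -0.41  0.84 -0.37]
```

View pics/e2.png

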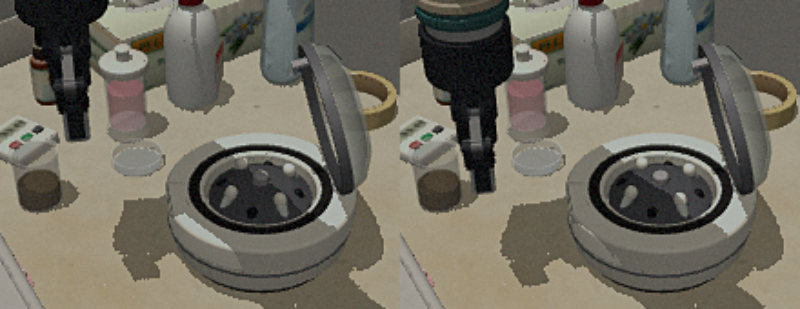

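The lid stands at the same wide angle in both pictures (e1, taken before the second wait, on the right), so it has stopped moving. The hand is well clear and the force is near zero.

```bash
python3 -m jog '[{"x":0,"y":0,"z":0,"ax":0,"ay":0,"az":0,"grip":0},{"x":0,"y":0,"z":0,"ax":0,"ay":0,"az":0,"grip":0},{"x":0,"y":0,"z":0,"ax":0,"ay":0,"az":0,"grip":0}]'; python3 -c "
from cell import *
print(finish_job())"
```

```text
clock: 16.2
eef_pos: [628.4, 70.5, 127.6]
tool_rot: [-1.571, 0.0, -0.575]
force: [1.2, 0.0, 0.1]
width: 0.0
the job is handed in; nothing more can be done
None
```

The centrifuge is open and handed in at 16.2 s. The lid sprang up by itself and stands wide open, and the hand is drawn back clear of everything.

- **Finding the groove:** the cameras showed it at about 1.0 rad round the rim towards +y. With shut fingers I touched the plain rim lightly at 0.45 rad, at about 5 N.
- **Pressing the tab:** at 1.0 rad the fingers went about 5 mm deeper before meeting a springy face. I pressed that in about 5–6 mm, with at most about 6 N, and the lid came free. I then drew straight back outward and up.
- **Last checks:** two side views about 1 s apart show the lid at the same wide angle. The wrist force was about 1 N, which is the sensor's noise. In those views nothing else looks moved, though the arm hid the cassettes and mould stack and I did not take a full picture with it clear.
- **Disagreement:** both cameras put the shut fingertips about 25 mm higher than the stated tool geometry. My first feel inward therefore passed just above the rim at 0.45 rad, with no contact force. I corrected the height before the real touch.

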